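# Build up the three-tier praline stand

### The arm

A 6-joint arm with a two-finger parallel gripper is mounted at the origin on the work surface. World frame = base frame: x ahead of the robot, y to its left, z up, the work surface at z = 0. Lengths are in m, angles in degrees, forces in N, time in s.
With the tool pointing down it reaches from about 0.325 to 0.9 m from the base axis. Payload 3.5 kg.
Tool frame: the origin (TCP) lies midway between the tips of the shut fingers; the grasp point (between the pads) lies arm.grip_point_offset behind it (arm.grip_point_offset is the distance from the TCP to the grasp point, in m); z points along the fingers, y is the line along which they close (so a half turn about z gives the same grasp; the last joint's range is limited). The gripper opens to 85 mm and grips with 20 to 120 N. Pads are 22 mm wide; open, the fingers measure 114 mm over their backs; the gripper's body (76 mm by 85 mm) begins 54 mm behind the grasp point. The pads swing forward as they close: fully open they stand 13 mm farther back than shut.
Start: joints at [63.289, 15.837, -1.513, 72.651, 0, 84.076], TCP at [0.222, 0.584, 0.207] pointing down, gripper open.
Joint ranges: [-178.77, 178.77], [-48.84, 107.48], [-61.69, 71.31], [-111.58, 123.2], [-90, 87.43], [-180, 180]. Speed limits (degrees/s): [147.25, 147.25, 180, 180, 180, 180].

### API

Orientations are given as a 3x3 rotation matrix whose columns are the frame's x, y, z axes.
In Python, from plant import status, vision, arm gives the robot as it stands. The module is installed in compiled form; this text tells all that it offers.
- The arm moves only by the shell command python3 -m pendant 'ROWS'. ROWS is text: rows parted by semicolons, each of 7 numbers parted by spaces: the shift along the tool's x, y, z scaled (see below), then the turn, a rotation vector about the tool's x, y, z scaled (see below), then the closure, from 0 (fully open) to 1 (shut). In form: tx ty tz wx wy wz hand; .... A call has 1 to 5 rows; each row shifts and turns the commanded pose from where the row before left it, along the tool's axes as they then stand; what a row does not reach is not made up. The controller multiplies each number of a shift by 0.025 m and each number of a turn by 0.1 rad. A row lasts 1/10 s, in which the tool goes at most 50 mm and 8.59 degrees, less where a joint would pass 70% of its speed; a pose out of reach is approached as far as the arm can. A call with a number of a shift or a turn outside -1 to 1 is refused whole. A call with a gripper value outside its range is refused whole. The fingers move at their own pace and stop on an object; the grip force is fixed at half the most. Time passes only in rows, so rows that do not move let the fingers close. It gives the time, the measured TCP pose, the force, the opening and the grip force at its end, in the units of the state.
- status.read_state(): the state, without advancing time (a new reading comes with each control period).
- vision.capture(name): name is "scene" or "side" or "wrist"; returns the picture (420x560x3 uint8, blue, green, red); there is no depth.
- vision.camera_info(name): a dict with "mtx" (3x3 intrinsics, pixels), "k1" (the pictures are not rectified: a ray, as slopes to the right and down, at radius r is drawn at 1 + k1 r^2 times it, then the intrinsics apply), "world_from_camera" (4x4, takes a point from camera to world coordinates). Camera axes: x right, y down, z forward; pixel columns grow to the right and rows downward; lengths in m; the calibration is good to about 2 mm. A picture is of the moment at which its call begins: read the wrist's pose just before it. camera_info takes no time and is no camera call; for the wrist camera it gives the pose at the moment of the call.
- arm.close_job(): hands the job in; it is judged then, once.
The state is a dict: "t": time; "joints": joint angles; "joint_vel": joint speeds; "effort": joint torques, N m; "ee_pos": TCP position; "tool_rot": TCP orientation; "contact_force": force on the tool from outside, world axes, zero at the start; "moment": the same for the moment, N m; "grip_width": opening from 0.0 (shut) to 1.0 (fully open); "grip_force": force on a finger pad.
Only numpy, scipy, OpenCV 4.12 (cv2) and the standard library are available. Lean on these libraries where they do the work, as an engineer would, in place of code of your own. Each camera call takes 0.05 s, during which the arm holds its last target. There are 200 camera calls.

### The job

Put the three-tier praline stand together on its foot, leaving the foot where it stands and building from the bottom up: the large tier on the foot, then the middle tier, then the small tier, and last the finial knob on top, each let go level and fully home on the spigot below it. Set the parts down rather than dropping them, and do not shift or upset the bowl and the jar that stand among them.

Things in the scene. Friction and masses are not known exactly. Their poses are not given: they have to be found in the camera images.
- foot: Cast steel foot, 1.3 kg, loose: round base 120 mm across, 6 mm thick at its edge, sweeping up like a trumpet to a column 28 mm thick with a flat shoulder 55 mm above the bench, where a tier's underside rests when home. On the shoulder a spigot 16 mm high: 16 mm thick for 4 mm, then tapering to 6 mm at its tip. Origin: centre of the underside, z up. No plate, no knob.
- tier_large: The largest of three steel tiers: round plate 200 mm across, 4 mm thick, edge lip 10 mm high. Round centre post 28 mm thick (root collar 40 mm wide, 11 mm high) up to a flat shoulder 65 mm above the origin; on it a spigot like the foot's. Under it a central socket, 19 mm wide, 22 mm deep. 480 g, +-25%. Origin: centre of the underside, z up the post; yaw is free. Lift it by the post.
- tier_middle: The middle one of three steel tiers: round plate 150 mm across, 4 mm thick, edge lip 10 mm high. Round centre post 28 mm thick (root collar 40 mm wide, 11 mm high) up to a flat shoulder 65 mm above the origin; on it a spigot like the foot's. Under it a central socket, 19 mm wide, 22 mm deep. 360 g, +-25%. Origin: centre of the underside, z up the post; yaw is free. Lift it by the post.
- tier_small: The smallest of three steel tiers: round plate 100 mm across, 4 mm thick, edge lip 10 mm high. Round centre post 28 mm thick (root collar 40 mm wide, 11 mm high) up to a flat shoulder 55 mm above the origin; on it a spigot like the foot's. Under it a central socket, 19 mm wide, 22 mm deep. 240 g, +-25%. Origin: centre of the underside, z up the post; yaw is free. Lift it by the post.
- finial: Turned aluminium knob for the top, standing upright, 52 mm high, 100 g +-25%: collar 28 mm thick up to 21 mm, neck 20 mm thick, knob 30 mm thick with straight sides 30 to 46 mm above the origin. Under it a central socket, 19 mm wide, 19 mm deep. Origin: centre of the underside, z up; yaw is free.
- bowl: Bystander: white china bowl of chocolate drops, 90 mm in diameter, 46 mm high, 0.35 kg. Origin: centre of the underside. Leave it where it is.
- jar: Bystander: amber glass jar with a steel cap and paper label, 66 mm in diameter, 90 mm high, 0.4 kg. Origin: centre of the underside. Leave it where it is.
There are look-alikes about, which are no part of the job. Of the things that look like the finial, take the one that is farthest from the robot's base at the start.

How it is judged (in metres and radians):
On the way, in this order (a step that is already met when the one before it is completed fails the run):
1. the large tier sits home and level on the foot, let go (z of tier_large in the frame of foot between 0.051 and 0.059 m and horizontal distance between tier_large and foot below 0.005 m and angle between tier_large's own z axis and vertical below 0.05 rad and contact force between tier_large and the fingers below 0.2 N and linear speed of tier_large below 0.03 m/s), for 0.2 s.
2. the middle tier sits home and level on the large tier, let go (z of tier_middle in the frame of tier_large between 0.061 and 0.069 m and horizontal distance between tier_middle and tier_large below 0.005 m and angle between tier_middle's own z axis and vertical below 0.05 rad and contact force between tier_middle and the fingers below 0.2 N and linear speed of tier_middle below 0.03 m/s), for 0.2 s.
3. the small tier sits home and level on the middle tier, let go (z of tier_small in the frame of tier_middle between 0.061 and 0.069 m and horizontal distance between tier_small and tier_middle below 0.005 m and angle between tier_small's own z axis and vertical below 0.05 rad and contact force between tier_small and the fingers below 0.2 N and linear speed of tier_small below 0.03 m/s), for 0.2 s.
4. the finial sits home on the small tier's post, let go (z of finial in the frame of tier_small between 0.051 and 0.059 m and horizontal distance between finial and tier_small below 0.005 m and angle between finial's own z axis and vertical below 0.05 rad and contact force between finial and the fingers below 0.2 N and linear speed of finial below 0.03 m/s), for 0.2 s.
At the end, for the whole second after the job is handed in: Foot upright, within 30 mm of where it stood; on it the large, middle and small tiers and the finial in that order, each underside within 4 mm of the shoulder below, centred within 5 mm, tilted under 0.05 rad, let go and at rest (all of step 1 and all of step 2 and all of step 3 and all of step 4 and angle between foot's own z axis and vertical below 0.05 rad and distance of foot from where it was at the start of the episode below 0.03 m); the robot touches nothing.
It fails at once if the bowl is shifted more than 30 mm or tipped (distance of bowl from where it was at the start of the episode above 0.03 m or angle between bowl's own z axis and vertical above 0.35 rad).
It fails at once if the jar is shifted more than 30 mm or tipped (distance of jar from where it was at the start of the episode above 0.03 m or angle between jar's own z axis and vertical above 0.35 rad).
It fails at once if a part of the stand is dropped: it falls faster than 0.6 m/s (as from about 2 cm) while not held ((linear speed of tier_large above 0.6 m/s and contact force between tier_large and the fingers below 0.05 N) or (linear speed of tier_middle above 0.6 m/s and contact force between tier_middle and the fingers below 0.05 N) or (linear speed of tier_small above 0.6 m/s and contact force between tier_small and the fingers below 0.05 N) or (linear speed of finial above 0.6 m/s and contact force between finial and the fingers below 0.05 N)).
It also fails if it takes over 109 s, if anything falls off the work surface, if the arm or the gripper's body presses on something with over 40 N, if the wrist force passes 120 N, or if a joint passes its speed limit or range.

## Working session

There is one attempt and no reset: what is moved stays moved. The work goes in short steps, Python scripts to look and compute and a shell command to move; the robot and the scene stay as the last step left them, time stands still between calls to the robot, and variables do not carry over. Pictures are saved under pics/ and viewed, at most 14 in all, crops included, and the job is handed in when it is done.

```bash
mkdir -p pics; ls; python3 - <<'E'
from plant import status, vision, arm
import cv2,numpy as np
s=status.read_state()
print({k:np.round(v,3).tolist() for k,v in s.items()}, arm.grip_point_offset)
for n in("scene","side","wrist"):
    c=vision.camera_info(n);print(n,np.round(c["mtx"],1).tolist(),c["k1"],np.round(c["world_from_camera"],3).tolist())
    cv2.imwrite(f"pics/{n}0.png",vision.capture(n))
E
```

```text
pics
{'t': 0.0, 'joints': [63.288, 15.878, -1.599, 72.65, 0.0, 84.077], 'joint_vel': [0.093, 0.083, -0.091, 0.055, -0.024, 0.128], 'effort': [0.001, -44.551, 29.52, 0.016, -0.0, 0.0], 'ee_pos': [0.221, 0.584, 0.206], 'tool_rot': [[-0.935, 0.355, -0.001], [0.355, 0.935, -0.002], [0.0, -0.002, -1.0]], 'contact_force': [0.942, 0.437, 0.882], 'moment': [0.044, 0.026, 0.006], 'grip_force': 0.0, 'grip_width': 0.994} 0.0187
scene [[482.9, 0.0, 270.9], [0.0, 482.9, 214.7], [0.0, 0.0, 1.0]] -0.16850521365570453 [[-0.672, 0.505, -0.542, 1.092], [0.74, 0.47, -0.481, 0.536], [0.012, -0.724, -0.69, 0.781], [0.0, 0.0, 0.0, 1.0]]
side [[469.5, 0.0, 272.3], [0.0, 469.5, 211.3], [0.0, 0.0, 1.0]] -0.040376950045255156 [[0.669, -0.567, 0.48, 0.0], [-0.743, -0.504, 0.441, -0.453], [-0.008, -0.652, -0.758, 0.863], [0.0, 0.0, 0.0, 1.0]]
wrist [[343.2, 0.0, 282.9], [0.0, 343.2, 206.3], [0.0, 0.0, 1.0]] -0.07292804775339062 [[0.355, 0.89, 0.286, 0.149], [0.935, -0.338, -0.111, 0.613], [-0.002, 0.306, -0.952, 0.373], [0.0, 0.0, 0.0, 1.0]]
```

View pics/scene0.png

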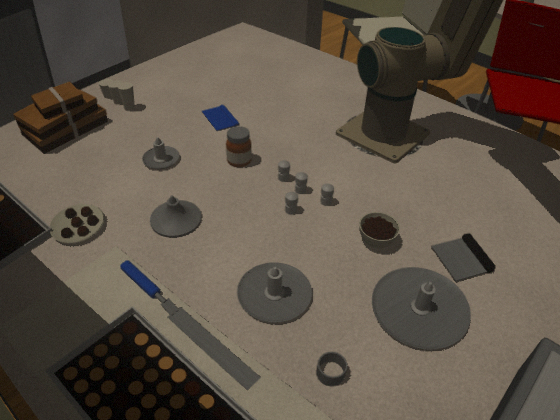

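View pics/side0.png

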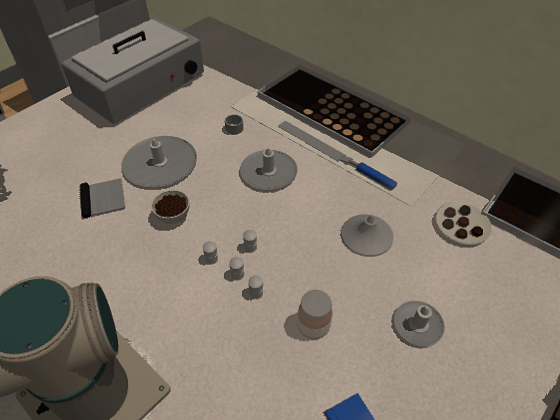

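Scene view: large tier's tip is near (428,285), middle (275,268), foot (172,197), small (158,140), with finial look-alikes at (284,170), (301,182), (327,194), (291,202). I see the same layout in the side view. Next I'll zoom in for accurate pixels.

```bash
python3 - <<'E'
import cv2,numpy as np
def crop(im,c):
    x,y=c; k=cv2.resize(im[y-32:y+32,x-32:x+32],(256,256),interpolation=cv2.INTER_CUBIC)
    k=cv2.convertScaleAbs(k,alpha=1.4)
    for i in range(0,64,8):
        cv2.putText(k,str(x-32+i),(i*4,8),0,.3,(0,255,255));cv2.line(k,(i*4,10),(i*4,14),(0,255,255))
        cv2.putText(k,str(y-32+i),(0,i*4+3),0,.3,(0,255,255))
    return k
a=cv2.imread("pics/scene0.png");b=cv2.imread("pics/side0.png")
A=[(428,300),(275,285),(174,210)];B=[(157,153),(268,163),(368,228)]
cv2.imwrite("pics/z1.png",np.vstack([np.hstack([crop(a,c) for c in A]),np.hstack([crop(b,c) for c in B])]))
A=[(160,152),(305,185)];B=[(420,320),(235,262)]
cv2.imwrite("pics/z2.png",np.vstack([np.hstack([crop(a,c) for c in A]),np.hstack([crop(b,c) for c in B])]))
E
```

```text
(no output)
```

View pics/z1.png

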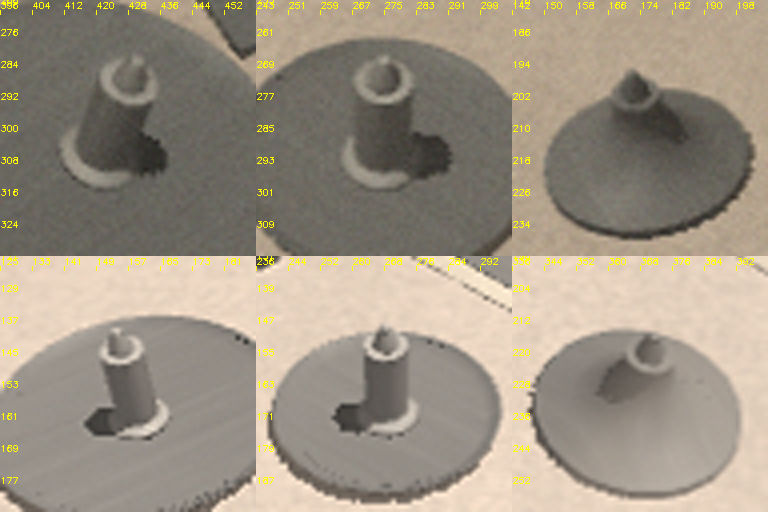

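View pics/z2.png

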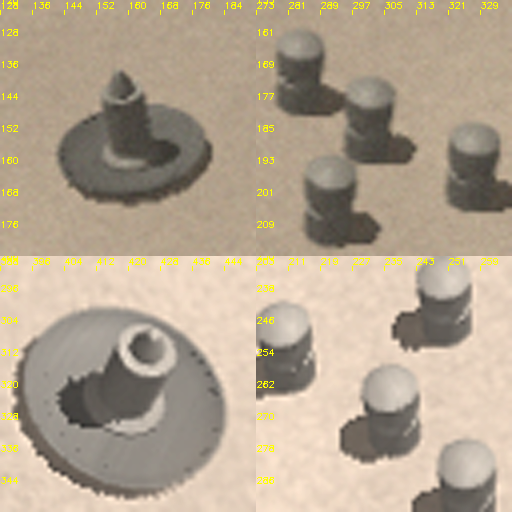

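Zooms show the shoulder rings, in scene and side pixels: large (428.2,288) / (155.5,144.5), middle (275,273.2) / (268.5,154), foot (173.2,201.2) / (370.5,220.8), small (159,143) / (425,311.8). There are four similar knobs. Triangulating them next.

```bash
cat > h.py <<'E'
from plant import status, vision
import numpy as np, cv2
def ray(uv,info):
    K=info["mtx"];k1=info["k1"];T=np.array(info["world_from_camera"])
    p=cv2.undistortPoints(np.array([[uv]],float),np.array(K),np.array([k1,0,0,0,0.]))[0,0]
    d=T[:3,:3]@[*p,1];return T[:3,3],d/np.linalg.norm(d)
def onz(uv,info,z):
    o,d=ray(uv,info);return o+d*(z-o[2])/d[2]
def tri(rays):
    A=sum(np.eye(3)-np.outer(d,d) for o,d in rays);b=sum((np.eye(3)-np.outer(d,d))@o for o,d in rays)
    x=np.linalg.solve(A,b);return x,max(np.linalg.norm(np.cross(d,x-o)) for o,d in rays)
E
python3 - <<'E'
from h import *
a=vision.camera_info("scene");b=vision.camera_info("side")
P=dict(large=((428.2,288),(155.5,144.5),.065),mid=((275,273.2),(268.5,154),.065),foot=((173.2,201.2),(370.5,220.8),.055),small=((159,143),(425,311.8),.055))
for n,(p,q,z) in P.items():
    x,r=tri([ray(p,a),ray(q,b)]);print(n,x.round(4),r.round(4),onz(p,a,z).round(4)[:2],onz(q,b,z).round(4)[:2])
for i,p in enumerate([(284,163),(301.2,175),(327.2,186.8),(291.5,195)]):
    for j,q in enumerate([(210.2,244.8),(250,233.5),(236.8,260.5),(255.8,279.8)]):
        x,r=tri([ray(p,a),ray(q,b)])
        if r<.006: print(i,j,x.round(4),r.round(4),np.hypot(*x[:2]).round(4))
for n,i,p,z in(("bowl",a,(380,226),.046),("jar",a,(238,132),.09),("bowl",b,(171,204),.046),("jar",b,(316,300),.09)):print(n,onz(p,i,z).round(3))
E
```

```text
large [0.4751 0.3905 0.0629] 0.0011 [0.4758 0.3916] [0.4742 0.387 ]
mid [0.6426 0.1486 0.0608] 0.0009 [0.6447 0.1516] [0.6398 0.1448]
foot [ 0.6381 -0.1643  0.0523] 0.0006 [ 0.6395 -0.1611] [ 0.6365 -0.1656]
small [ 0.5183 -0.3718  0.052 ] 0.0014 [ 0.5201 -0.3666] [ 0.5176 -0.373 ]
0 3 [ 0.3569 -0.0768  0.0481] 0.0006 0.365
1 2 [ 0.3647 -0.0147  0.0487] 0.0005 0.365
2 0 [0.3559 0.0577 0.0479] 0.0005 0.3606
3 1 [0.4356 0.0149 0.0477] 0.0005 0.4359
bowl [0.379 0.222 0.046]
jar [ 0.381 -0.212  0.09 ]
bowl [0.377 0.214 0.046]
jar [ 0.382 -0.211  0.09 ]
```

The target finial is at (0.436,0.015): its range of 0.436 m compares with ≤0.365 m for the others. Heights read about 3 mm low and are otherwise consistent. Now I'll square the tool to the world axes and hover over the large tier.

```bash
python3 -m pendant '0 0 0 0 0 -0.9 0; 0 0 0 0 0 -0.9 0; 0 0 0 0 0 -0.9 0; 0 0 0 0 0 -0.93 0' >/dev/null
python3 -m pendant '-0.92 -0.7 0 0 0 0 0; -0.92 -0.7 0 0 0 0 0; -0.92 -0.7 0 0 0 0 0; -0.92 -0.7 0 0 0 0 0; -0.92 -0.7 0 0 0 0 0' >/dev/null
python3 -m pendant '-0.92 -0.7 0 0 0 0 0; -0.92 -0.7 0 0 0 0 0; -0.92 -0.7 0 0 0 0 0; -0.92 -0.7 0 0 0 0 0; -0.92 -0.7 0 0 0 0 0'>/dev/null
python3 -m pendant '-0.92 -0.7 0 0 0 0 0; 0 0 0 0 0 0 0; 0 0 0 0 0 0 0'
python3 - <<'E'
from h import *
s=status.read_state();print(s["t"],s["ee_pos"],np.round(s["tool_rot"],3).tolist())
i=vision.camera_info("wrist");print(np.round(i["world_from_camera"],3).tolist())
cv2.imwrite("pics/w1.png",vision.capture("wrist"))
E
```

```text
t: 1.85
ee_pos: [0.4749, 0.3914, 0.2064]
tool_rot: [[-1.0, 0.001, -0.001], [0.001, 1.0, -0.0], [0.001, -0.0, -1.0]]
contact_force: [-0.4, 0.1, -0.3]
grip_width: 0.995
grip_force: 0.0
1.85 [0.47486336 0.39139108 0.20635647] [[-1.0, 0.001, -0.001], [0.001, 1.0, -0.0], [0.001, -0.0, -1.0]]
[[0.002, 0.952, 0.305, 0.397], [1.0, -0.002, -0.0, 0.392], [0.0, 0.305, -0.952, 0.373], [0.0, 0.0, 0.0, 1.0]]
```

View pics/w1.png

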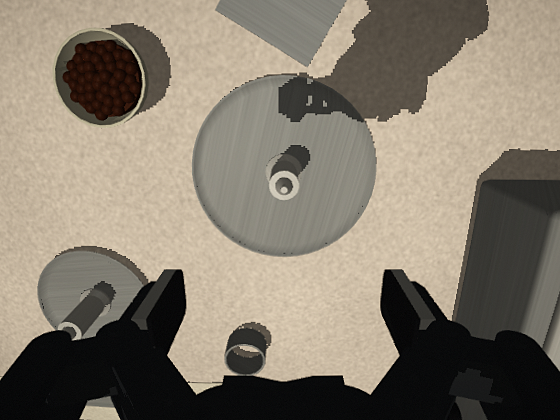

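Wrist view: the large tier's shoulder ring is centred near (284,184), and the plate spans columns 193–377. I'll detect the ring with code.

```bash
cat >> h.py <<'E'
def ring(im,c,lo=3,hi=None,th=150,rad=22):
    """min-enclosing circle centre of the bright shoulder ring near pixel c"""
    x,y=map(int,c);g=cv2.cvtColor(im,cv2.COLOR_BGR2GRAY)[y-rad:y+rad,x-rad:x+rad]
    n,l,s,ce=cv2.connectedComponentsWithStats((g>th).astype(np.uint8))
    if n<2: return None
    k=1+np.argmax(s[1:,4]);pts=cv2.findNonZero((l==k).astype(np.uint8))
    (u,v),r=cv2.minEnclosingCircle(pts)
    return u+x-rad,v+y-rad,r,s[k].tolist()
E
python3 - <<'E'
from h import *
im=cv2.imread("pics/w1.png");i=vision.camera_info("wrist")
for th in(140,160,180):
    r=ring(im,(284,184),th=th);print(th,r,onz(r[:2],i,.065).round(4))
print(onz((285,165),i,.010).round(4),"plate centre")
E
```

```text
140 (275.56271743774414, 182.02613258361816, 24.18673324584961, [0, 0, 38, 44, 721]) [0.4719 0.3859 0.065 ]
160 (280.2894744873047, 180.2894744873047, 20.40544319152832, [4, 2, 33, 36, 489]) [0.4703 0.3903 0.065 ]
180 (283.32353019714355, 184.85294151306152, 14.832788467407227, [7, 9, 30, 29, 394]) [0.4746 0.3931 0.065 ]
[0.4666 0.3949 0.01  ] plate centre
```

```bash
python3 -m pendant '0 0.07 0.9 0 0 0 0; 0 0 0.9 0 0 0 0; 0 0 0.9 0 0 0 0; 0 0 0.9 0 0 0 0; 0 0 0.9 0 0 0 0' >/dev/null
python3 -m pendant '0 0 0.9 0 0 0 0; 0 0 0.9 0 0 0 0; 0 0 0.8 0 0 0 0; 0 0 0 0 0 0 0; 0 0 0 0 0 0 0'
python3 -m pendant '0 0 0 0 0 0 1; 0 0 0 0 0 0 1; 0 0 0 0 0 0 1; 0 0 0 0 0 0 1; 0 0 0 0 0 0 1'
python3 -m pendant '0 0 0 0 0 0 1; 0 0 0 0 0 0 1; 0 0 0 0 0 0 1'
```

```text
t: 2.9
ee_pos: [0.4738, 0.3941, 0.0293]
tool_rot: [[-1.0, -0.002, -0.001], [-0.002, 1.0, -0.0], [0.001, -0.0, -1.0]]
contact_force: [0.2, -0.0, 0.6]
grip_width: 1.002
grip_force: 0.0
t: 3.4
ee_pos: [0.4755, 0.3933, 0.0305]
tool_rot: [[-1.0, 0.0, 0.001], [0.0, 1.0, -0.001], [-0.001, -0.001, -1.0]]
contact_force: [-1.7, -1.9, 4.8]
grip_width: 0.294
grip_force: 58.6
t: 3.7
ee_pos: [0.4755, 0.3933, 0.0305]
tool_rot: [[-1.0, 0.0, 0.001], [0.0, 1.0, -0.001], [-0.001, -0.001, -1.0]]
contact_force: [-0.4, -2.2, 4.3]
grip_width: 0.29
grip_force: 58.6
```

```bash
python3 -m pendant '0 0 -0.3 0 0 0 1; 0 0 -0.6 0 0 0 1; 0 0 -0.8 0 0 0 1; 0 0 -0.8 0 0 0 1; 0 0 -0.8 0 0 0 1' 
python3 -m pendant '-0.2 -0.4 -0.8 0 0 0 1; -0.3 -0.7 -0.8 0 0 0 1; -0.4 -0.9 -0.6 0 0 0 1; -0.4 -0.9 0 0 0 0 1; -0.4 -0.9 0 0 0 0 1' >/dev/null
python3 -m pendant '-0.4 -0.9 0 0 0 0 1; -0.4 -0.9 0 0 0 0 1; -0.4 -0.9 0 0 0 0 1; -0.4 -0.9 0 0 0 0 1; -0.4 -0.9 0 0 0 0 1' >/dev/null
python3 -m pendant '-0.4 -0.9 0 0 0 0 1; -0.4 -0.9 0 0 0 0 1; -0.4 -0.9 0 0 0 0 1; -0.4 -0.9 0 0 0 0 1; -0.4 -0.9 0 0 0 0 1' >/dev/null
python3 -m pendant '-0.3 -0.7 0 0 0 0 1; 0 -0.4 0 0 0 0 1; 0 0 0 0 0 0 1; 0 0 0 0 0 0 1; 0 0 0 0 0 0 1'
python3 - <<'E'
from h import *
i=vision.camera_info("wrist");np.save("i2.npy",i,allow_pickle=True)
cv2.imwrite("pics/w2.png",vision.capture("wrist"))
E
```

```text
t: 4.2
ee_pos: [0.4743, 0.3933, 0.1126]
tool_rot: [[-1.0, -0.0, -0.001], [-0.0, 1.0, -0.0], [0.001, -0.0, -1.0]]
contact_force: [0.9, 0.4, -4.8]
grip_width: 0.294
grip_force: 59.4
t: 6.2
ee_pos: [0.6243, 0.0472, 0.1668]
tool_rot: [[-1.0, -0.001, -0.001], [-0.001, 1.0, 0.001], [0.001, 0.001, -1.0]]
contact_force: [-0.5, 0.4, -5.5]
grip_width: 0.292
grip_force: 59.6
```

View pics/w2.png

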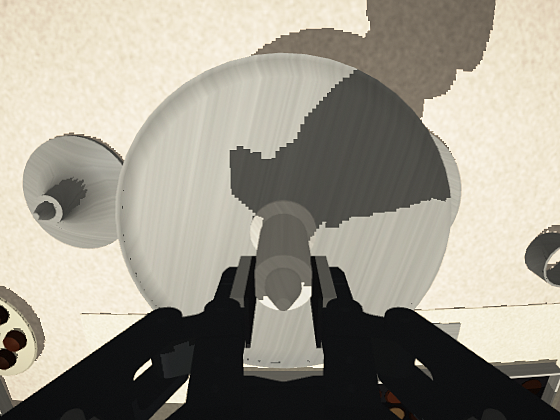

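The large tier is held level, with its post tip near (284,300). The foot's shoulder ring is at about (49,209).

```bash
python3 - <<'E'
from h import *
im=cv2.imread("pics/w2.png");i=np.load("i2.npy",allow_pickle=True).item()
print(onz((49,209),i,.055).round(4))
g=cv2.cvtColor(im,cv2.COLOR_BGR2GRAY)[190:230:2,28:74:2];print("\n".join(" ".join(f"{v:3d}" for v in r) for r in g))
s=status.read_state();print(s["ee_pos"])
# predicted shoulder ring/plate of the held tier for tier axis at TCP, for check
T=np.array(i["world_from_camera"]);
def proj(p):
    q=T[:3,:3].T@(np.array(p)-T[:3,3]);x=q[:2]/q[2];x=x*(1+i["k1"]*(x@x));return (i["mtx"]@[*x,1])[:2]
x,y,z=s["ee_pos"];zo=z-.0305
for dx in(-.1,.1):print(proj((x+dx,y,zo+.01)).round(1))
for dy in(-.1,.1):print(proj((x,y+dy,zo+.01)).round(1))
print("tip",proj((x,y,zo+.081)).round(1))
E
```

```text
[ 0.6386 -0.1593  0.055 ]
162 165 170 166 166 164 162 156 141 122  71  66  68  70  69  70  70  68  69  68  69  71  71
171 165 162 170 169 167 161 159 135  81  66  67  69  68  70  71  68  68  67  68  68  70  70
175 174 169 163 167 166 162 123  66  50  59  65  68  67  68  66  69  67  67  67  66  70  69
171 173 175 170 165 170 178 175 186 178 175 147  50  66  67  68  66  68  66  66  66  67  70
169 173 172 175 173 175 174 174 177 180 181 186 188  92  60  65  65  68  65  65  66  68  70
172 172 171 174 175 173 171 178 190 193 183 179 181 186 144  58  66  66  66  65  65  67  68
165 170 174 170 174 176 185 130  58  62  72 192 187 179 183 117  62  66  64  64  65  68  63
169 171 170 171 174 161  66  69  72  70  67  63  54 186 179 190  57  64  62  63  67  61  67
171 175 171 172 176  76  76  75  71  72  68  67  59 150 176 178 193  57  63  63  65  67  65
227 171 175 182  74  80  73  74  71  71  70  69  62  73 186 178 187  44  61  65  62  63  66
239 163 173 152  78  74  72  70  74  71  70  68  66  53 160 174 178 104  62  63  63  62  76
231 218 174 102  79  67  69  74  72  72  71  72  73  57 159 17
[... 174 characters left out ...]
121 175 177 186  72  66  71  83  93 101
234 234 233 179 175 149  91  93  92  92  89  80 157 183 179 178 188  50  74  93 101 109 120
236 237 231 238 158 162 172 169 170 166 163 180 176 176 177 178 101 119 123 126 130 132 131
237 239 237 231 240 160 167 172 174 174 177 177 175 174 176 124 157 161 160 150 143 142 142
235 234 238 231 231 238 164 167 165 172 172 174 175 176 172 172 167 165 165 164 161 160 158
236 231 232 234 232 236 223 167 170 166 166 169 170 174 179 177 171 169 167 165 161 160 160
230 228 232 233 239 233 238 209 162 171 171 167 164 168 173 170 180 178 169 170 167 165 165
[0.62439266 0.04719846 0.16681343]
[281.5  52.2]
[281.6 368.7]
[115.  234.4]
[448.1 234.5]
tip [281.2 304.2]
```

Held tier is centred in the tool within the wrist camera's ~1.6 mm y bias. The foot re-measured from ring edges (centre 45.3,210.3) gives about (0.639,-0.164), in agreement with the fixed cameras. Moving above it.

```bash
python3 -m pendant '-0.05 -0.5 0 0 0 0 1; -0.05 -0.8 0 0 0 0 1; -0.05 -0.9 0 0 0 0 1; -0.05 -0.9 0 0 0 0 1; -0.05 -0.9 0 0 0 0 1' >/dev/null
python3 -m pendant '-0.05 -0.9 0 0 0 0 1; -0.05 -0.9 0 0 0 0 1; -0.05 -0.9 0 0 0 0 1; -0.09 -0.9 0 0 0 0 1; -0.09 -0.86 0 0 0 0 1'>/dev/null
python3 -m pendant '0 0 0.6 0 0 0 1; 0 0 0.8 0 0 0 1; 0 0 0.7 0 0 0 1; 0 0 0 0 0 0 1; 0 0 0 0 0 0 1'
python3 - <<'E'
from h import *
for n in("scene","side"): cv2.imwrite(f"pics/{n}1.png",vision.capture(n))
p=np.array([status.read_state()["ee_pos"]]);print(p)
a=cv2.imread("pics/scene1.png")[120:330,60:300];b=cv2.imread("pics/side1.png")[130:340,270:510]
cv2.imwrite("pics/z3.png",cv2.resize(np.hstack([a,b]),(800,350)))
E
```

```text
t: 7.75
ee_pos: [0.6388, -0.165, 0.1137]
tool_rot: [[-1.0, -0.001, -0.002], [-0.001, 1.0, 0.001], [0.002, 0.001, -1.0]]
contact_force: [0.7, -0.3, -4.6]
grip_width: 0.295
grip_force: 59.8
[[ 0.64048906 -0.16553474  0.11553535]]
```

View pics/z3.png

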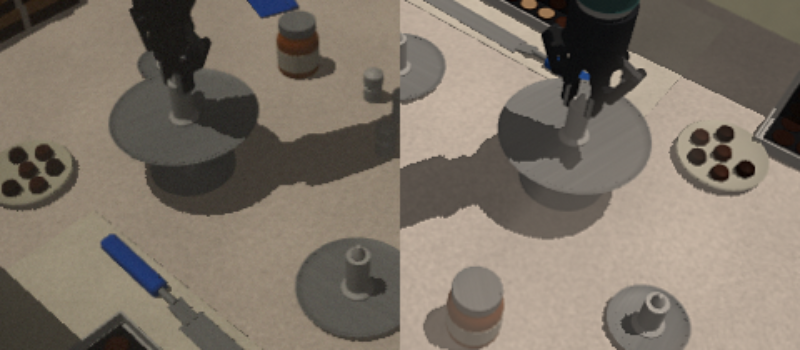

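Tier is over the foot in both views, and the bystanders are clear. Lowering gently with force checks.

```bash
python3 -m pendant '0 0 0.2 0 0 0 1; 0 0 0.2 0 0 0 1; 0 0 0.2 0 0 0 1; 0 0 0 0 0 0 1'
python3 -m pendant '0 0 0.15 0 0 0 1; 0 0 0.15 0 0 0 1; 0 0 0 0 0 0 1'
```

```text
t: 8.25
ee_pos: [0.6385, -0.165, 0.0981]
tool_rot: [[-1.0, -0.0, -0.002], [-0.0, 1.0, 0.001], [0.002, 0.001, -1.0]]
contact_force: [0.1, -0.1, -5.3]
grip_width: 0.293
grip_force: 59.8
t: 8.55
ee_pos: [0.6391, -0.1651, 0.0911]
tool_rot: [[-1.0, -0.0, -0.001], [-0.0, 1.0, 0.001], [0.001, 0.001, -1.0]]
contact_force: [-0.2, -0.4, -4.9]
grip_width: 0.291
grip_force: 59.8
```

```bash
python3 -m pendant '0 0 0.1 0 0 0 1; 0 0 0.08 0 0 0 1; 0 0 0 0 0 0 1'
python3 -m pendant '0 0 0.04 0 0 0 1; 0 0 0 0 0 0 1'
```

```text
t: 8.85
ee_pos: [0.6393, -0.1646, 0.087]
tool_rot: [[-1.0, -0.001, -0.0], [-0.001, 1.0, 0.001], [0.0, 0.001, -1.0]]
contact_force: [-0.0, 2.4, -4.7]
grip_width: 0.293
grip_force: 59.8
t: 9.05
ee_pos: [0.6395, -0.1647, 0.0863]
tool_rot: [[-1.0, -0.001, 0.0], [-0.001, 1.0, 0.001], [-0.0, 0.001, -1.0]]
contact_force: [-0.2, 3.8, -4.2]
grip_width: 0.291
grip_force: 59.9
```

```bash
python3 -m pendant '0 0.04 0.04 0 0 0 1; 0 0 0 0 0 0 1'
python3 -m pendant '0 0 0.04 0 0 0 1; 0 0 0 0 0 0 1'
```

```text
t: 9.25
ee_pos: [0.6397, -0.1645, 0.0856]
tool_rot: [[-1.0, -0.0, 0.0], [-0.0, 1.0, -0.001], [-0.0, -0.001, -1.0]]
contact_force: [0.1, 2.6, -2.8]
grip_width: 0.292
grip_force: 60.2
t: 9.45
ee_pos: [0.64, -0.1646, 0.0855]
tool_rot: [[-1.0, -0.0, 0.001], [-0.0, 1.0, -0.0], [-0.001, -0.0, -1.0]]
contact_force: [-2.3, 4.5, 3.0]
grip_width: 0.291
grip_force: 60.6
```

```bash
python3 -m pendant '0 0 0 0 0 0 0.6; 0 0 0 0 0 0 0.5; 0 0 0 0 0 0 0.3; 0 0 0 0 0 0 0; 0 0 0 0 0 0 0'
python3 -m pendant '0 0 -0.5 0 0 0 0; 0 0 -0.8 0 0 0 0; 0 0 -0.8 0 0 0 0; 0 0 -0.8 0 0 0 0; 0 0 -0.8 0 0 0 0' >/dev/null
python3 -m pendant '0 0 -0.8 0 0 0 0; 0 0 0 0 0 0 0; 0 0 0 0 0 0 0'
python3 - <<'E'
from h import *
i=vision.camera_info("wrist");np.save("i3.npy",i,allow_pickle=True)
cv2.imwrite("pics/w3.png",vision.capture("wrist"))
E
```

```text
t: 9.95
ee_pos: [0.6396, -0.1646, 0.0844]
tool_rot: [[-1.0, -0.0, 0.0], [-0.0, 1.0, -0.0], [-0.0, -0.0, -1.0]]
contact_force: [-0.1, -0.3, -0.0]
grip_width: 0.979
grip_force: 0.0
t: 10.75
ee_pos: [0.6399, -0.1645, 0.1976]
tool_rot: [[-1.0, -0.0, 0.002], [-0.0, 1.0, -0.001], [-0.002, -0.001, -1.0]]
contact_force: [0.1, 0.4, -0.4]
grip_width: 1.001
grip_force: 0.0
```

View pics/w3.png

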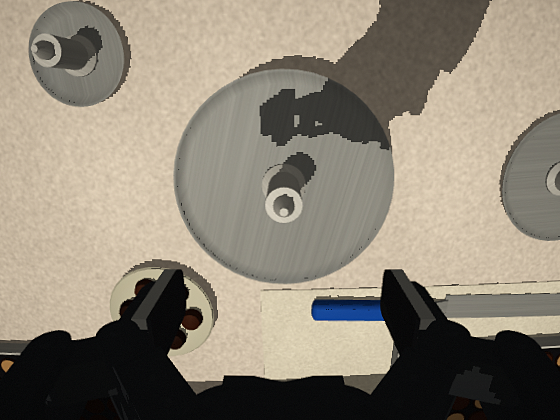

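The large tier sits level on the foot, with its ring at (284,204). Going to the middle tier next.

```bash
python3 -m pendant '-0.01 0.9 0 0 0 0 0; -0.01 0.9 0 0 0 0 0; -0.01 0.9 0 0 0 0 0; -0.01 0.9 0 0 0 0 0; -0.01 0.9 0 0 0 0 0' >/dev/null
python3 -m pendant '-0.01 0.9 0 0 0 0 0; -0.01 0.9 0 0 0 0 0; -0.01 0.9 0 0 0 0 0; -0.01 0.9 0 0 0 0 0; -0.01 0.9 0 0 0 0 0' >/dev/null
python3 -m pendant '-0.01 0.9 0 0 0 0 0; 0 0.9 0 0 0 0 0; 0 0.9 0 0 0 0 0; 0 0.9 0 0 0 0 0; 0 0 0 0 0 0 0' >/dev/null
python3 -m pendant '0 0 0 0 0 0 0; 0 0 0 0 0 0 0'
python3 - <<'E'
from h import *
i=vision.camera_info("wrist");p=status.read_state()["ee_pos"];im=vision.capture("wrist");cv2.imwrite("pics/w4.png",im)
print(p)
for th in(160,170,180,190):
    r=ring(im,(284,192),th=th,rad=24);print(th,r,onz(r[:2],i,.065).round(4))
im=cv2.imread("pics/w3.png");i=np.load("i3.npy",allow_pickle=True).item()
for th in(170,180,190):
    r=ring(im,(284,204),th=th,rad=22);print(th,r,onz(r[:2],i,.12).round(4))
E
```

```text
t: 12.5
ee_pos: [0.6416, 0.1498, 0.1959]
tool_rot: [[-1.0, 0.0, -0.002], [0.0, 1.0, -0.001], [0.002, -0.001, -1.0]]
contact_force: [-0.5, -0.2, 0.7]
grip_width: 1.002
grip_force: 0.0
[0.64164072 0.14980391 0.19588634]
160 (284.0, 190.0, 15.524274826049805, [9, 8, 31, 29, 442]) [0.644  0.1516 0.065 ]
170 (284.0666675567627, 189.5, 15.141250610351562, [9, 8, 31, 29, 415]) [0.6435 0.1516 0.065 ]
180 (284.3203601837158, 189.6916160583496, 14.86013126373291, [10, 8, 30, 29, 381]) [0.6437 0.1518 0.065 ]
190 (290.0, 190.5, 12.659089088439941, [27, 10, 12, 26, 67]) [0.6444 0.1569 0.065 ]
170 (283.11354637145996, 204.58765029907227, 18.465518951416016, [3, 6, 37, 35, 625]) [ 0.6394 -0.1636  0.12  ]
180 (283.2083339691162, 205.0, 18.235870361328125, [3, 6, 37, 35, 590]) [ 0.6397 -0.1635  0.12  ]
190 (283.12745094299316, 205.25490188598633, 18.170934677124023, [3, 6, 37, 35, 567]) [ 0.6399 -0.1636  0.12  ]
```

```bash
python3 -m pendant '-0.07 0 0.9 0 0 0 0; 0 0 0.9 0 0 0 0; 0 0 0.9 0 0 0 0; 0 0 0.9 0 0 0 0; 0 0 0.9 0 0 0 0' >/dev/null
python3 -m pendant '0 0 0.9 0 0 0 0; 0 0 0.8 0 0 0 0; 0 0 0.46 0 0 0 0; 0 0 0 0 0 0 0; 0 0 0 0 0 0 0'
python3 -m pendant '0 0 0 0 0 0 1; 0 0 0 0 0 0 1; 0 0 0 0 0 0 1; 0 0 0 0 0 0 1; 0 0 0 0 0 0 1'
python3 -m pendant '0 0 0 0 0 0 1; 0 0 0 0 0 0 1'
```

```text
t: 13.55
ee_pos: [0.6443, 0.1502, 0.0308]
tool_rot: [[-1.0, 0.0, 0.001], [0.0, 1.0, -0.0], [-0.001, -0.0, -1.0]]
contact_force: [0.3, -0.7, 0.5]
grip_width: 1.006
grip_force: 0.0
t: 14.05
ee_pos: [0.6444, 0.1509, 0.0313]
tool_rot: [[-1.0, -0.0, 0.001], [-0.0, 1.0, 0.0], [-0.001, 0.0, -1.0]]
contact_force: [-1.3, 0.3, 3.7]
grip_width: 0.294
grip_force: 58.7
t: 14.25
ee_pos: [0.6444, 0.1509, 0.0313]
tool_rot: [[-1.0, -0.0, 0.001], [-0.0, 1.0, 0.0], [-0.001, 0.0, -1.0]]
contact_force: [-1.9, 0.2, 4.7]
grip_width: 0.291
grip_force: 58.8
```

```bash
python3 -m pendant '0 0 -0.3 0 0 0 1; 0 0 -0.6 0 0 0 1; 0 0 -0.9 0 0 0 1; 0 0 -0.9 0 0 0 1; 0 0 -0.9 0 0 0 1' >/dev/null
python3 -m pendant '0 0 -0.9 0 0 0 1; 0 0 -0.9 0 0 0 1; 0 -0.2 -0.8 0 0 0 1; 0 -0.5 -0.4 0 0 0 1; 0 -0.8 0 0 0 0 1' 
python3 -m pendant '0.02 -0.9 0 0 0 0 1; 0.02 -0.9 0 0 0 0 1; 0.02 -0.9 0 0 0 0 1; 0.02 -0.9 0 0 0 0 1; 0.02 -0.9 0 0 0 0 1' >/dev/null
python3 -m pendant '0.02 -0.9 0 0 0 0 1; 0.02 -0.9 0 0 0 0 1; 0.02 -0.9 0 0 0 0 1; 0.02 -0.9 0 0 0 0 1; 0 -0.9 0 0 0 0 1' >/dev/null
python3 -m pendant '0 -0.9 0 0 0 0 1; 0 -0.8 0 0 0 0 1; 0 -0.4 0 0 0 0 1; 0 0 0 0 0 0 1; 0 0 0 0 0 0 1'
```

```text
t: 15.25
ee_pos: [0.645, 0.1131, 0.1976]
tool_rot: [[-1.0, -0.002, 0.004], [-0.002, 1.0, 0.0], [-0.004, 0.0, -1.0]]
contact_force: [0.1, -0.8, -3.9]
grip_width: 0.292
grip_force: 59.3
t: 16.75
ee_pos: [0.6392, -0.1639, 0.1951]
tool_rot: [[-1.0, -0.0, -0.001], [-0.0, 1.0, 0.001], [0.001, 0.001, -1.0]]
contact_force: [0.4, 0.4, -3.9]
grip_width: 0.288
grip_force: 59.3
```

```bash
python3 -m pendant '-0.03 -0.02 0.4 0 0 0 1; 0 0 0.4 0 0 0 1; 0 0 0 0 0 0 1; 0 0 0 0 0 0 1'
python3 -m pendant '0 0 0.2 0 0 0 1; 0 0 0.2 0 0 0 1; 0 0 0 0 0 0 1'
python3 -m pendant '0 0 0.15 0 0 0 1; 0 0 0.15 0 0 0 1; 0 0 0 0 0 0 1'
```

```text
t: 17.15
ee_pos: [0.6395, -0.164, 0.1742]
tool_rot: [[-1.0, -0.001, -0.002], [-0.001, 1.0, 0.001], [0.002, 0.001, -1.0]]
contact_force: [0.1, 0.2, -3.2]
grip_width: 0.29
grip_force: 59.3
t: 17.45
ee_pos: [0.6396, -0.1646, 0.1643]
tool_rot: [[-1.0, -0.0, -0.001], [-0.0, 1.0, 0.001], [0.001, 0.001, -1.0]]
contact_force: [-0.2, 0.4, -3.5]
grip_width: 0.292
grip_force: 59.3
t: 17.75
ee_pos: [0.6397, -0.1647, 0.157]
tool_rot: [[-1.0, -0.0, -0.001], [-0.0, 1.0, 0.0], [0.001, 0.0, -1.0]]
contact_force: [0.5, 0.2, -4.1]
grip_width: 0.292
grip_force: 59.3
```

```bash
python3 -m pendant '0 0 0.1 0 0 0 1; 0 0 0.05 0 0 0 1; 0 0 0 0 0 0 1'
python3 -m pendant '0 0 0.04 0 0 0 1; 0 0 0 0 0 0 1'
python3 -m pendant '0 0 0.04 0 0 0 1; 0 0 0 0 0 0 1'
```

```text
t: 18.05
ee_pos: [0.6401, -0.1648, 0.1538]
tool_rot: [[-1.0, -0.0, -0.0], [-0.0, 1.0, 0.0], [0.0, 0.0, -1.0]]
contact_force: [-0.0, 0.2, -3.8]
grip_width: 0.288
grip_force: 59.3
t: 18.25
ee_pos: [0.6402, -0.1649, 0.153]
tool_rot: [[-1.0, -0.0, -0.0], [-0.0, 1.0, 0.0], [0.0, 0.0, -1.0]]
contact_force: [0.0, 0.1, -3.2]
grip_width: 0.289
grip_force: 59.3
t: 18.45
ee_pos: [0.6402, -0.1648, 0.1519]
tool_rot: [[-1.0, -0.0, -0.0], [-0.0, 1.0, 0.0], [0.0, 0.0, -1.0]]
contact_force: [-0.2, -0.7, -3.8]
grip_width: 0.29
grip_force: 59.3
```

```bash
python3 -m pendant '0 0 0.04 0 0 0 1; 0 0 0 0 0 0 1'
python3 -m pendant '0 0 0.03 0 0 0 1; 0 0 0 0 0 0 1'
```

```text
t: 18.65
ee_pos: [0.6404, -0.1649, 0.1513]
tool_rot: [[-1.0, -0.0, 0.0], [-0.0, 1.0, -0.0], [-0.0, -0.0, -1.0]]
contact_force: [0.4, -1.0, -2.1]
grip_width: 0.291
grip_force: 59.6
t: 18.85
ee_pos: [0.6407, -0.165, 0.1513]
tool_rot: [[-1.0, -0.0, 0.001], [-0.0, 1.0, -0.0], [-0.001, -0.0, -1.0]]
contact_force: [-0.3, -0.0, 1.9]
grip_width: 0.291
grip_force: 59.9
```

Seated (vertical load transferred). Release, lift clear, and go to the small tier.

```bash
python3 -m pendant '0 0 0 0 0 0 0.6; 0 0 0 0 0 0 0.5; 0 0 0 0 0 0 0.3; 0 0 0 0 0 0 0; 0 0 0 0 0 0 0'
python3 -m pendant '0 0 -0.5 0 0 0 0; 0 0 -0.8 0 0 0 0; 0 0 -0.8 0 0 0 0; 0 0 -0.8 0 0 0 0; 0 0 -0.7 0 0 0 0' >/dev/null
python3 -m pendant '0 0 0 0 0 0 0; 0 0 0 0 0 0 0'
python3 - <<'E'
from h import *
i=vision.camera_info("wrist");im=vision.capture("wrist");cv2.imwrite("pics/w5.png",im)
for th in(170,180,190):
    r=ring(im,(284,215),th=th,rad=28);print(th,r,onz(r[:2],i,.185).round(4))
E
python3 -m pendant '0.5 -0.85 0 0 0 0 0; 0.5 -0.85 0 0 0 0 0; 0.5 -0.85 0 0 0 0 0; 0.5 -0.85 0 0 0 0 0; 0.5 -0.85 0 0 0 0 0' >/dev/null
python3 -m pendant '0.5 -0.85 0 0 0 0 0; 0.5 -0.85 0.5 0 0 0 0; 0.5 -0.85 0.6 0 0 0 0; 0.5 -0.85 0.6 0 0 0 0; 0.4 -0.6 0 0 0 0 0' >/dev/null
python3 -m pendant '0 0 0 0 0 0 0; 0 0 0 0 0 0 0; 0 0 0 0 0 0 0'
python3 - <<'E'
from h import *
i=vision.camera_info("wrist");p=status.read_state()["ee_pos"];im=vision.capture("wrist");cv2.imwrite("pics/w6.png",im)
print(p)
for th in(160,170,180,190):
    r=ring(im,(284,188),th=th,rad=24);print(th,r,onz(r[:2],i,.055).round(4))
cv2.imwrite("pics/w56.png",np.hstack([cv2.resize(cv2.imread("pics/w5.png"),(400,300)),cv2.resize(im,(400,300))]))
E
```

```text
t: 19.35
ee_pos: [0.6403, -0.1649, 0.1503]
tool_rot: [[-1.0, -0.0, 0.0], [-0.0, 1.0, -0.0], [-0.0, -0.0, -1.0]]
contact_force: [0.1, -0.4, 0.2]
grip_width: 0.977
grip_force: 0.0
t: 20.05
ee_pos: [0.6406, -0.165, 0.241]
tool_rot: [[-1.0, -0.0, 0.001], [-0.0, 1.0, -0.001], [-0.001, -0.001, -1.0]]
contact_force: [0.4, 0.6, -0.5]
grip_width: 0.997
grip_force: 0.0
170 (282.5, 214.03846168518066, 20.1405086517334, [7, 9, 40, 38, 783]) [ 0.6401 -0.1645  0.185 ]
180 (282.5619468688965, 214.0486717224121, 19.855316162109375, [7, 9, 40, 38, 689]) [ 0.6401 -0.1644  0.185 ]
190 (282.5681400299072, 214.8425407409668, 19.686813354492188, [7, 9, 40, 37, 661]) [ 0.6406 -0.1644  0.185 ]
t: 21.4
ee_pos: [0.5185, -0.3707, 0.1986]
tool_rot: [[-1.0, -0.001, 0.001], [-0.001, 1.0, -0.0], [-0.001, -0.0, -1.0]]
contact_force: [-0.5, -0.4, -0.2]
grip_width: 0.998
grip_force: 0.0
[ 0.51853136 -0.37068726  0.1985879 ]
160 (282.0, 184.0, 15.524274826049805, [7, 6, 31, 29, 393]) [ 0.5188 -0.3707  0.055 ]
170 (283.0, 184.0, 14.560319900512695, [9, 6, 29, 29, 358]) [ 0.5188 -0.3698  0.055 ]
180 (282.88888931274414, 184.0, 14.03225040435791, [9, 7, 28, 21, 131]) [ 0.5188 -0.3699  0.055 ]
190 (284.5, 171.0, 2.5000998973846436, [22, 7, 6, 1, 6]) [ 0.5065 -0.3684  0.055 ]
```

View pics/w56.png

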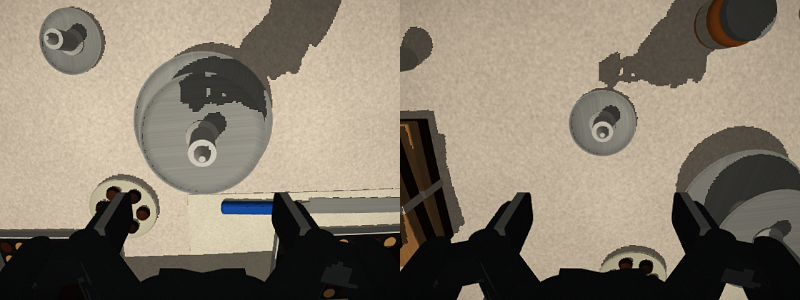

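Left: the middle tier is seated on the stack, ring at (0.640,-0.1645). Right: the small tier sits right under the tool, ring near (283,184), giving (0.519,-0.371). Grasping it.

```bash
python3 -m pendant '0 -0.03 0.9 0 0 0 0; 0 0 0.9 0 0 0 0; 0 0 0.9 0 0 0 0; 0 0 0.9 0 0 0 0; 0 0 0.9 0 0 0 0' >/dev/null
python3 -m pendant '0 0 0.9 0 0 0 0; 0 0 0.9 0 0 0 0; 0 0 0.7 0 0 0 0; 0 0 0 0 0 0 0; 0 0 0 0 0 0 0'
python3 -m pendant '0 0 0 0 0 0 1; 0 0 0 0 0 0 1; 0 0 0 0 0 0 1; 0 0 0 0 0 0 1; 0 0 0 0 0 0 1'
python3 -m pendant '0 0 0 0 0 0 1; 0 0 0 0 0 0 1'
```

```text
t: 22.45
ee_pos: [0.5183, -0.3714, 0.0233]
tool_rot: [[-1.0, -0.001, 0.0], [-0.001, 1.0, -0.0], [-0.0, -0.0, -1.0]]
contact_force: [0.1, 1.2, 0.6]
grip_width: 0.998
grip_force: 0.0
t: 22.95
ee_pos: [0.5182, -0.3721, 0.024]
tool_rot: [[-1.0, -0.0, 0.001], [-0.0, 1.0, -0.0], [-0.001, -0.0, -1.0]]
contact_force: [-1.3, 1.3, 5.4]
grip_width: 0.287
grip_force: 58.6
t: 23.15
ee_pos: [0.5182, -0.3721, 0.0239]
tool_rot: [[-1.0, -0.0, 0.001], [-0.0, 1.0, -0.0], [-0.001, -0.0, -1.0]]
contact_force: [-1.2, 1.3, 6.5]
grip_width: 0.293
grip_force: 58.6
```

```bash
python3 -m pendant '0 0 -0.3 0 0 0 1; 0 0 -0.6 0 0 0 1; 0 0 -0.9 0 0 0 1; 0 0 -0.9 0 0 0 1; 0 0 -0.9 0 0 0 1' >/dev/null
python3 -m pendant '0 0 -0.9 0 0 0 1; 0 0 -0.9 0 0 0 1; 0 0 -0.9 0 0 0 1; 0 0 -0.9 0 0 0 1; 0 0 -0.9 0 0 0 1' >/dev/null
python3 -m pendant '-0.1 0.2 -0.7 0 0 0 1; -0.4 0.6 0 0 0 0 1; -0.5 0.85 0 0 0 0 1; -0.5 0.85 0 0 0 0 1; -0.5 0.85 0 0 0 0 1' >/dev/null
python3 -m pendant '-0.5 0.85 0 0 0 0 1; -0.5 0.85 0 0 0 0 1; -0.5 0.85 0 0 0 0 1; -0.5 0.85 0 0 0 0 1; -0.5 0.85 0 0 0 0 1' >/dev/null
python3 -m pendant '-0.4 0.5 0 0 0 0 1; 0 0.2 0 0 0 0 1; 0 0 0 0 0 0 1; 0 0 0 0 0 0 1; 0 0 0 0 0 0 1'
```

```text
t: 25.65
ee_pos: [0.6397, -0.1653, 0.2428]
tool_rot: [[-1.0, 0.001, -0.0], [0.001, 1.0, -0.0], [0.0, -0.0, -1.0]]
contact_force: [-0.3, -0.4, -2.9]
grip_width: 0.29
grip_force: 59.2
```

```bash
python3 -m pendant '0 0 0.3 0 0 0 1; 0 0 0.3 0 0 0 1; 0 0 0.2 0 0 0 1; 0 0 0 0 0 0 1'
python3 -m pendant '0 0 0.15 0 0 0 1; 0 0 0.15 0 0 0 1; 0 0 0 0 0 0 1'
python3 -m pendant '0 0 0.1 0 0 0 1; 0 0 0.05 0 0 0 1; 0 0 0 0 0 0 1'
```

```text
t: 26.05
ee_pos: [0.6391, -0.1642, 0.221]
tool_rot: [[-1.0, 0.0, -0.003], [0.0, 1.0, 0.001], [0.003, 0.001, -1.0]]
contact_force: [0.2, -0.4, -2.2]
grip_width: 0.284
grip_force: 59.2
t: 26.35
ee_pos: [0.6399, -0.1642, 0.2147]
tool_rot: [[-1.0, -0.0, -0.001], [-0.0, 1.0, 0.0], [0.001, 0.0, -1.0]]
contact_force: [-0.8, 0.1, -2.4]
grip_width: 0.287
grip_force: 59.2
t: 26.65
ee_pos: [0.6401, -0.1643, 0.2113]
tool_rot: [[-1.0, -0.0, -0.0], [-0.0, 1.0, 0.0], [0.0, 0.0, -1.0]]
contact_force: [-0.4, -0.6, -2.9]
grip_width: 0.282
grip_force: 59.2
```

```bash
python3 -m pendant '0 0 0.05 0 0 0 1; 0 0 0 0 0 0 1'
python3 -m pendant '0 0 0.04 0 0 0 1; 0 0 0 0 0 0 1'
python3 -m pendant '0 0 0.04 0 0 0 1; 0 0 0 0 0 0 1'
```

```text
t: 26.85
ee_pos: [0.6402, -0.1643, 0.2102]
tool_rot: [[-1.0, -0.0, -0.0], [-0.0, 1.0, 0.0], [0.0, 0.0, -1.0]]
contact_force: [0.5, -0.6, -2.7]
grip_width: 0.284
grip_force: 59.2
t: 27.05
ee_pos: [0.6402, -0.1643, 0.2092]
tool_rot: [[-1.0, -0.0, -0.0], [-0.0, 1.0, 0.0], [0.0, 0.0, -1.0]]
contact_force: [-0.4, 1.3, -2.4]
grip_width: 0.288
grip_force: 59.2
t: 27.25
ee_pos: [0.6406, -0.1644, 0.209]
tool_rot: [[-1.0, -0.0, 0.001], [-0.0, 1.0, -0.0], [-0.001, -0.0, -1.0]]
contact_force: [-0.1, -0.5, 1.4]
grip_width: 0.287
grip_force: 59.5
```

Seated. Release, check, and move over the finial.

```bash
python3 -m pendant '0 0 0 0 0 0 0.6; 0 0 0 0 0 0 0.5; 0 0 0 0 0 0 0.3; 0 0 0 0 0 0 0; 0 0 0 0 0 0 0'
python3 -m pendant '0 0 -0.5 0 0 0 0; 0 0 -0.8 0 0 0 0; 0 0 -0.8 0 0 0 0; 0 0 -0.8 0 0 0 0; 0 0 -0.7 0 0 0 0' >/dev/null
python3 -m pendant '0 0 0 0 0 0 0; 0 0 0 0 0 0 0'
python3 - <<'E'
from h import *
i=vision.camera_info("wrist");im=vision.capture("wrist");cv2.imwrite("pics/w7.png",im)
for th in(170,180,190):
    r=ring(im,(284,215),th=th,rad=28);print(th,r,onz(r[:2],i,.240).round(4))
E
python3 -m pendant '0.82 0.72 0 0 0 0 0; 0.82 0.72 0 0 0 0 0; 0.82 0.72 0 0 0 0 0; 0.82 0.72 0 0 0 0 0; 0.82 0.72 0 0 0 0 0' >/dev/null
python3 -m pendant '0.82 0.72 0.6 0 0 0 0; 0.82 0.72 0.9 0 0 0 0; 0.82 0.72 0.9 0 0 0 0; 0.82 0.72 0.9 0 0 0 0; 0.82 0.7 0.9 0 0 0 0' >/dev/null
python3 -m pendant '0 0 0.4 0 0 0 0; 0 0 0 0 0 0 0; 0 0 0 0 0 0 0'
python3 - <<'E'
from h import *
i=vision.camera_info("wrist");np.save("i8.npy",i,allow_pickle=True);im=vision.capture("wrist");cv2.imwrite("pics/w8.png",im)
cv2.imwrite("pics/w78.png",np.hstack([cv2.resize(cv2.imread("pics/w7.png"),(400,300)),cv2.resize(im,(400,300))]))
E
```

```text
t: 27.75
ee_pos: [0.6403, -0.1644, 0.2084]
tool_rot: [[-1.0, -0.0, 0.0], [-0.0, 1.0, -0.0], [-0.0, -0.0, -1.0]]
contact_force: [0.8, -0.1, -0.4]
grip_width: 0.979
grip_force: 0.0
t: 28.45
ee_pos: [0.6406, -0.1644, 0.299]
tool_rot: [[-1.0, -0.0, 0.001], [-0.0, 1.0, -0.0], [-0.001, -0.0, -1.0]]
contact_force: [-1.6, -0.7, 0.0]
grip_width: 1.002
grip_force: 0.0
170 (282.5, 215.0, 19.9061279296875, [7, 10, 40, 37, 760]) [ 0.6418 -0.164   0.24  ]
180 (282.5769233703613, 214.5, 19.736003875732422, [7, 10, 40, 37, 672]) [ 0.6414 -0.1639  0.24  ]
190 (282.7250003814697, 214.30624961853027, 19.462419509887695, [8, 10, 39, 37, 628]) [ 0.6413 -0.1638  0.24  ]
t: 29.8
ee_pos: [0.4359, 0.0147, 0.1834]
tool_rot: [[-1.0, 0.0, 0.0], [0.0, 1.0, -0.0], [-0.0, -0.0, -1.0]]
contact_force: [0.2, 0.2, 0.2]
grip_width: 1.003
grip_force: 0.0
```

View pics/w78.png

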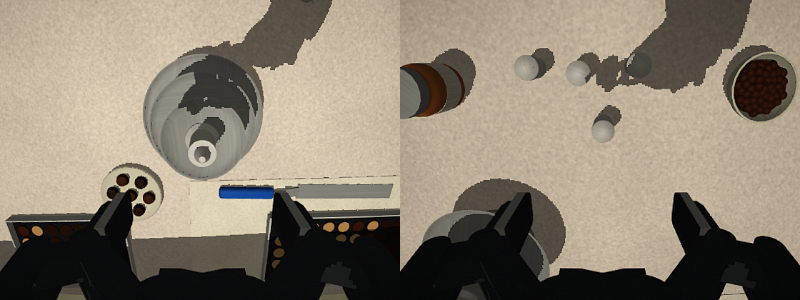

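Left: the stack of three tiers looks concentric, top ring at (0.641,-0.164). Right: the target finial is alone under the tool near (284,183), with the three look-alikes farther up.

```bash
python3 - <<'E'
from h import *
im=cv2.imread("pics/w8.png");i=np.load("i8.npy",allow_pickle=True).item()
for th in(175,185,195):
    r=ring(im,(284,183),th=th,rad=24);print(th,r,onz(r[:2],i,.044).round(4))
h=cv2.cvtColor(im,cv2.COLOR_BGR2HSV)[160:210:3,260:310:3,1];print(h)
E
```

```text
175 (266.0, 182.5, 24.253965377807617, [0, 0, 18, 48, 439]) [0.4337 0.     0.044 ]
185 (298.5, 205.0, 2.6926822662353516, [36, 44, 6, 4, 18]) [0.4554 0.0302 0.044 ]Traceback (most recent call last):
  File "<stdin>", line 4, in <module>
TypeError: 'NoneType' object is not subscriptable
```

```bash
python3 - <<'E'
from h import *
im=cv2.imread("pics/w8.png");i=np.load("i8.npy",allow_pickle=True).item()
c=im[155:215,255:315].astype(int);m=((c[...,2]-c[...,0])<18).astype(np.uint8)
m=cv2.morphologyEx(m,cv2.MORPH_OPEN,np.ones((3,3)))
n,l,s,ce=cv2.connectedComponentsWithStats(m);print(s[1:].tolist())
g=c.mean(2)
for t in(120,140):
    k=((l>0)&(g>t)).astype(np.uint8);x,y,w,h=cv2.boundingRect(k);print(t,x+255,y+155,w,h)
    (u,v),r=cv2.minEnclosingCircle(cv2.findNonZero(k));print(u+255,v+155,r,onz((u+255,v+155),i,.044).round(4))
E
```

```text
[[40, 0, 3, 2, 6], [17, 4, 28, 24, 311], [45, 6, 3, 4, 12]]
120 274 169 25 14
286.0 177.0 13.000100135803223 [0.4285 0.0184 0.044 ]
140 287 175 1 1
287.0 175.0 9.999999747378752e-05 [0.4267 0.0193 0.044 ]
```

```bash
python3 - <<'E'
import cv2
im=cv2.imread("pics/w8.png")[150:220,250:320];k=cv2.resize(im,(560,560),interpolation=cv2.INTER_CUBIC)
for i in range(0,70,10):
    cv2.putText(k,str(250+i),(i*8,10),0,.4,(0,0,255));cv2.line(k,(i*8,0),(i*8,560),(0,0,255),1)
    cv2.putText(k,str(150+i),(0,i*8+10),0,.4,(0,0,255));cv2.line(k,(0,i*8),(560,i*8),(0,0,255),1)
cv2.imwrite("pics/z4.png",k)
E
```

```text
(no output)
```

View pics/z4.png

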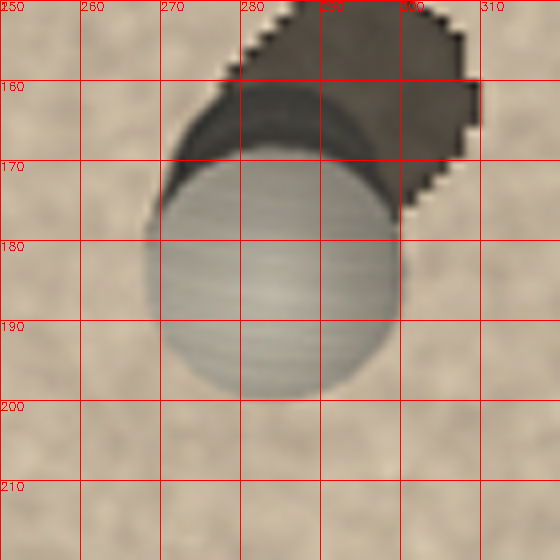

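Knob circle is centred at (284,184), radius 16 px, which gives about (0.435,0.015), matching triangulation. Grasping.

```bash
python3 -m pendant '0.03 0 0.9 0 0 0 0; 0 0 0.9 0 0 0 0; 0 0 0.9 0 0 0 0; 0 0 0.9 0 0 0 0; 0 0 0.9 0 0 0 0' >/dev/null
python3 -m pendant '0 0 0.9 0 0 0 0; 0 0 0.7 0 0 0 0; 0 0 0.48 0 0 0 0; 0 0 0 0 0 0 0; 0 0 0 0 0 0 0'
python3 -m pendant '0 0 0 0 0 0 1; 0 0 0 0 0 0 1; 0 0 0 0 0 0 1; 0 0 0 0 0 0 1; 0 0 0 0 0 0 1'
python3 -m pendant '0 0 0 0 0 0 1; 0 0 0 0 0 0 1'
```

```text
t: 30.85
ee_pos: [0.4356, 0.0148, 0.0195]
tool_rot: [[-1.0, 0.0, 0.001], [0.0, 1.0, -0.0], [-0.001, -0.0, -1.0]]
contact_force: [0.5, -0.1, -0.1]
grip_width: 0.995
grip_force: 0.0
t: 31.35
ee_pos: [0.4353, 0.015, 0.0199]
tool_rot: [[-1.0, -0.0, 0.002], [-0.0, 1.0, -0.0], [-0.002, -0.0, -1.0]]
contact_force: [-3.9, -8.5, 43.4]
grip_width: 0.267
grip_force: 39.3
t: 31.55
ee_pos: [0.4375, 0.0135, 0.0214]
tool_rot: [[-1.0, 0.0, 0.005], [0.0, 1.0, -0.004], [-0.005, -0.004, -1.0]]
contact_force: [-1.3, -3.0, 14.4]
grip_width: 0.233
grip_force: 64.3
```

The grip read 0.233, narrower than the knob should give, with vertical force: the pads slipped toward the neck. I'll reopen, rise, and look.

```bash
python3 -m pendant '0 0 0 0 0 0 0.7; 0 0 0 0 0 0 0.5; 0 0 0 0 0 0 0; 0 0 0 0 0 0 0; 0 0 0 0 0 0 0'
python3 -m pendant '0 0 -0.8 0 0 0 0; 0 0 -0.9 0 0 0 0; 0 0 -0.9 0 0 0 0; 0 0 -0.9 0 0 0 0; 0 0 0 0 0 0 0' >/dev/null
python3 -m pendant '0 0 0 0 0 0 0; 0 0 0 0 0 0 0'
python3 - <<'E'
from h import *
i=vision.camera_info("wrist");np.save("i9.npy",i,allow_pickle=True);im=vision.capture("wrist");cv2.imwrite("pics/w9.png",im)
a=vision.capture("scene");cv2.imwrite("pics/scene9.png",a)
b=cv2.resize(a[150:240,240:360],(400,300));cv2.imwrite("pics/z9.png",np.hstack([cv2.resize(im,(400,300)),b]))
E
```

```text
t: 32.05
ee_pos: [0.4339, 0.0152, 0.0185]
tool_rot: [[-1.0, -0.0, -0.001], [-0.0, 1.0, 0.0], [0.001, 0.0, -1.0]]
contact_force: [-0.0, -0.7, 0.8]
grip_width: 0.956
grip_force: 0.0
t: 32.75
ee_pos: [0.4332, 0.0152, 0.1051]
tool_rot: [[-1.0, -0.0, -0.002], [-0.0, 1.0, 0.0], [0.002, 0.0, -1.0]]
contact_force: [-0.6, -0.3, 0.3]
grip_width: 1.003
grip_force: 0.0
```

View pics/z9.png

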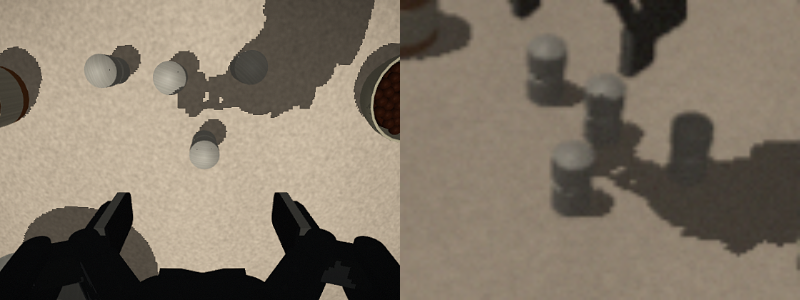

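```bash
python3 - <<'E'
from h import *
i=np.load("i9.npy",allow_pickle=True).item()
print(onz((285.6,217),i,.046).round(4))
for f,n in(("pics/scene0.png","a"),("pics/scene9.png","b")):
    im=cv2.imread(f);k=cv2.resize(im[180:220,275:310],(350,400),interpolation=cv2.INTER_CUBIC)
    for j in range(0,40,10): cv2.line(k,(0,j*10),(350,j*10),(0,0,255),1)
    for j in range(0,35,5): cv2.line(k,(j*10,0),(j*10,400),(0,0,255),1)
    globals()[n]=k
w=cv2.imread("pics/w9.png")[190:250,255:315]
cv2.imwrite("pics/z10.png",np.hstack([a[:,:],b,cv2.resize(w,(100,400))])[:, :800])
cv2.imwrite("pics/z10.png",np.hstack([cv2.resize(a,(260,300)),cv2.resize(b,(260,300)),cv2.resize(w,(280,300))]))
E
```

```text
[0.4357 0.018  0.046 ]
```

View pics/z10.png

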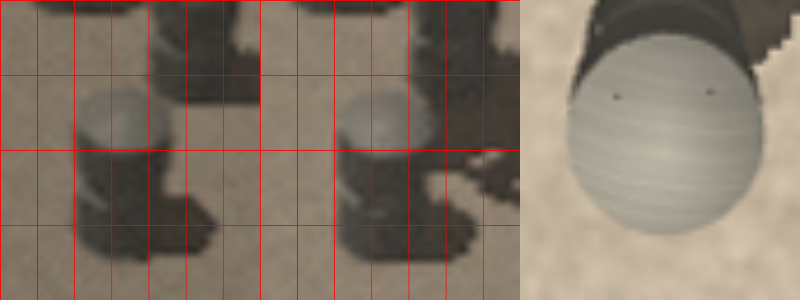

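Finial is still upright at about (0.436,0.0165). The tool was pushed up, so the pads were riding on the dome above the straight sides. I'll regrip about 8 mm lower.

```bash
python3 -m pendant '-0.03 0.05 0.9 0 0 0 0; 0 0 0.9 0 0 0 0; 0 0 0.9 0 0 0 0; 0 0 0.7 0 0 0 0; 0 0 0.35 0 0 0 0' >/dev/null
python3 -m pendant '0 0 0 0 0 0 0; 0 0 0 0 0 0 0; 0 0 0 0 0 0 0'
python3 -m pendant '0 0 0 0 0 0 1; 0 0 0 0 0 0 1; 0 0 0 0 0 0 1; 0 0 0 0 0 0 1'
python3 -m pendant '0 0 0 0 0 0 1; 0 0 0 0 0 0 1; 0 0 0 0 0 0 1'
```

```text
t: 33.65
ee_pos: [0.4362, 0.0162, 0.0134]
tool_rot: [[-1.0, -0.0, 0.002], [-0.0, 1.0, -0.0], [-0.002, -0.0, -1.0]]
contact_force: [-0.5, 0.4, -0.0]
grip_width: 1.003
grip_force: 0.0
t: 34.05
ee_pos: [0.4354, 0.0164, 0.0128]
tool_rot: [[-1.0, -0.0, 0.0], [-0.0, 1.0, 0.0], [-0.0, 0.0, -1.0]]
contact_force: [-1.5, 2.1, 12.0]
grip_width: 0.33
grip_force: 30.8
t: 34.35
ee_pos: [0.4357, 0.0164, 0.0131]
tool_rot: [[-1.0, -0.0, 0.001], [-0.0, 1.0, 0.0], [-0.001, 0.0, -1.0]]
contact_force: [-0.2, 0.9, 5.4]
grip_width: 0.316
grip_force: 58.8
```

Grip reads 0.316, as expected for the 30 mm knob. Lifting and carrying to the stack.

```bash
python3 -m pendant '0 0 -0.3 0 0 0 1; 0 0 -0.6 0 0 0 1; 0 0 -0.9 0 0 0 1; 0 0 -0.9 0 0 0 1; 0 0 -0.9 0 0 0 1'
python3 -m pendant '0 0 -0.9 0 0 0 1; 0 0 -0.9 0 0 0 1; 0 0 -0.9 0 0 0 1; 0 0 -0.9 0 0 0 1; 0 0 -0.9 0 0 0 1' >/dev/null
python3 -m pendant '0 0 -0.9 0 0 0 1; 0 0 -0.9 0 0 0 1; 0 0 -0.6 0 0 0 1; -0.2 -0.2 -0.4 0 0 0 1; -0.6 -0.5 0 0 0 0 1' >/dev/null
python3 -m pendant '-0.8 -0.7 0 0 0 0 1; -0.8 -0.7 0 0 0 0 1; -0.8 -0.7 0 0 0 0 1; -0.8 -0.7 0 0 0 0 1; -0.8 -0.7 0 0 0 0 1' >/dev/null
python3 -m pendant '-0.8 -0.7 0 0 0 0 1; -0.8 -0.7 0 0 0 0 1; -0.8 -0.7 0 0 0 0 1; -0.6 -0.6 0 0 0 0 1; -0.4 -0.3 0 0 0 0 1' >/dev/null
python3 -m pendant '0 0 0 0 0 0 1; 0 0 0 0 0 0 1; 0 0 0 0 0 0 1'
python3 - <<'E'
from h import *
for n in("scene","side"): cv2.imwrite(f"pics/{n}2.png",vision.capture(n))
p=np.array([status.read_state()["ee_pos"]]);print(p)
a=cv2.imread("pics/scene2.png")[50:260,60:300];b=cv2.imread("pics/side2.png")[80:290,270:510]
cv2.imwrite("pics/z11.png",cv2.resize(np.hstack([a,b]),(800,350)))
E
```

```text
t: 34.85
ee_pos: [0.4346, 0.0164, 0.1033]
tool_rot: [[-1.0, -0.0, -0.001], [-0.0, 1.0, -0.0], [0.001, -0.0, -1.0]]
contact_force: [0.3, -0.6, -0.3]
grip_width: 0.319
grip_force: 59.2
t: 37.15
ee_pos: [0.6395, -0.163, 0.2849]
tool_rot: [[-1.0, -0.001, -0.001], [-0.001, 1.0, 0.0], [0.001, 0.0, -1.0]]
contact_force: [0.3, 0.3, -0.0]
grip_width: 0.312
grip_force: 59.2
[[ 0.63967128 -0.16291512  0.28543019]]
```

View pics/z11.png

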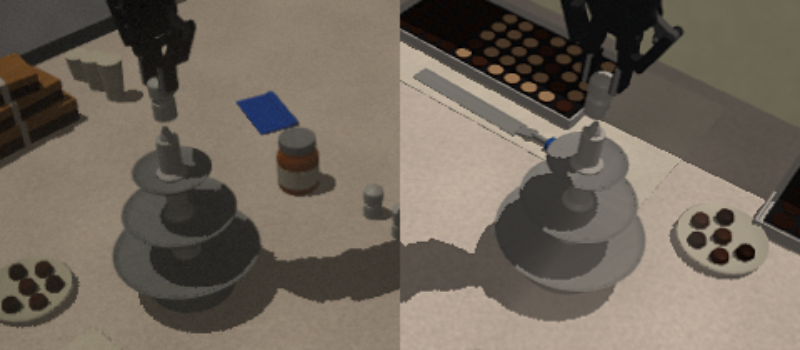

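Both views show the finial held upright directly above the three seated tiers. Centre it and lower.

```bash
python3 -m pendant '-0.04 -0.06 0.2 0 0 0 1; 0 0 0.2 0 0 0 1; 0 0 0.15 0 0 0 1; 0 0 0 0 0 0 1; 0 0 0 0 0 0 1'
python3 -m pendant '0 0 0.15 0 0 0 1; 0 0 0.15 0 0 0 1; 0 0 0 0 0 0 1'
python3 -m pendant '0 0 0.1 0 0 0 1; 0 0 0.1 0 0 0 1; 0 0 0 0 0 0 1'
```

```text
t: 37.75
ee_pos: [0.641, -0.165, 0.271]
tool_rot: [[-1.0, -0.0, -0.001], [-0.0, 1.0, 0.0], [0.001, 0.0, -1.0]]
contact_force: [0.4, 0.0, -0.7]
grip_width: 0.313
grip_force: 59.2
t: 38.05
ee_pos: [0.6408, -0.165, 0.2629]
tool_rot: [[-1.0, -0.0, -0.001], [-0.0, 1.0, 0.0], [0.001, 0.0, -1.0]]
contact_force: [-0.9, -0.8, -0.8]
grip_width: 0.316
grip_force: 59.2
t: 38.35
ee_pos: [0.641, -0.165, 0.2583]
tool_rot: [[-1.0, -0.0, -0.001], [-0.0, 1.0, 0.0], [0.001, 0.0, -1.0]]
contact_force: [0.7, -0.2, -0.5]
grip_width: 0.316
grip_force: 59.2
```

```bash
python3 -m pendant '0 0 0.08 0 0 0 1; 0 0 0.05 0 0 0 1; 0 0 0 0 0 0 1'
python3 -m pendant '0 0 0.04 0 0 0 1; 0 0 0 0 0 0 1'
python3 -m pendant '0 0 0.04 0 0 0 1; 0 0 0 0 0 0 1'
```

```text
t: 38.65
ee_pos: [0.6411, -0.1651, 0.2553]
tool_rot: [[-1.0, -0.0, -0.0], [-0.0, 1.0, 0.0], [0.0, 0.0, -1.0]]
contact_force: [0.5, -0.1, -1.6]
grip_width: 0.312
grip_force: 59.2
t: 38.85
ee_pos: [0.6412, -0.1651, 0.2545]
tool_rot: [[-1.0, -0.0, -0.0], [-0.0, 1.0, 0.0], [0.0, 0.0, -1.0]]
contact_force: [-0.4, -0.0, -0.7]
grip_width: 0.315
grip_force: 59.2
t: 39.05
ee_pos: [0.6411, -0.1651, 0.2534]
tool_rot: [[-1.0, -0.0, -0.0], [-0.0, 1.0, 0.0], [0.0, 0.0, -1.0]]
contact_force: [0.5, 0.2, -1.0]
grip_width: 0.316
grip_force: 59.2
```

```bash
python3 -m pendant '0 0 0.04 0 0 0 1; 0 0 0 0 0 0 1'
python3 -m pendant '0 0 0.02 0 0 0 1; 0 0 0 0 0 0 1'
```

```text
t: 39.25
ee_pos: [0.6415, -0.1653, 0.2531]
tool_rot: [[-1.0, -0.0, 0.001], [-0.0, 1.0, -0.001], [-0.001, -0.001, -1.0]]
contact_force: [-0.2, -0.6, 1.4]
grip_width: 0.314
grip_force: 59.4
t: 39.45
ee_pos: [0.6417, -0.1654, 0.2531]
tool_rot: [[-1.0, -0.0, 0.002], [-0.0, 1.0, -0.001], [-0.002, -0.001, -1.0]]
contact_force: [-0.9, -0.1, 3.9]
grip_width: 0.316
grip_force: 59.6
```

Seated. Release, lift clear, and verify numerically.

```bash
python3 -m pendant '0 0 0 0 0 0 0.6; 0 0 0 0 0 0 0.5; 0 0 0 0 0 0 0.3; 0 0 0 0 0 0 0; 0 0 0 0 0 0 0'
python3 -m pendant '0 0 -0.5 0 0 0 0; 0 0 -0.8 0 0 0 0; 0 0 -0.9 0 0 0 0; 0 0 -0.9 0 0 0 0; 0 0 -0.9 0 0 0 0' >/dev/null
python3 -m pendant '0 0 0 0 0 0 0; 0 0 0 0 0 0 0; 0 0 0 0 0 0 0'
python3 - <<'E'
from h import *
i=vision.camera_info("wrist");im=vision.capture("wrist");cv2.imwrite("pics/w12.png",im)
g=cv2.medianBlur(cv2.cvtColor(im,cv2.COLOR_BGR2GRAY),5)
c=cv2.HoughCircles(g[150:290,220:350],cv2.HOUGH_GRADIENT,1,30,param1=80,param2=18,minRadius=16,maxRadius=36)
for u,v,r in c[0][:3]:print(u+220,v+150,r,onz((u+220,v+150),i,.286).round(4))
T=np.array(i["world_from_camera"])
q=T[:3,:3].T@(np.array([.6405,-.1635,.286])-T[:3,3]);x=q[:2]/q[2];print("expected",(i["mtx"]@[*x,1])[:2].round(1),"r",(343*.015/q[2]).round(1))
E
```

```text
t: 39.95
ee_pos: [0.6411, -0.165, 0.2518]
tool_rot: [[-1.0, -0.0, -0.0], [-0.0, 1.0, 0.0], [0.0, 0.0, -1.0]]
contact_force: [-0.6, 0.2, 0.7]
grip_width: 0.981
grip_force: 0.0
t: 40.75
ee_pos: [0.6407, -0.165, 0.3509]
tool_rot: [[-1.0, -0.0, -0.002], [-0.0, 1.0, 0.001], [0.002, 0.001, -1.0]]
contact_force: [0.1, 0.5, -0.3]
grip_width: 1.0
grip_force: 0.0
284.5 213.5 21.7 [ 0.6427 -0.1629  0.286 ]
282.5 181.5 20.2 [ 0.6192 -0.1644  0.286 ]
expected [283.7 210.6] r 21.0
```

The knob's circle (284.5,213.5), r 21.7 px, matches the expected seated spot (283.7,210.6), r 21.0. Handing in.

```bash
python3 -c "
from plant import arm
print(arm.close_job())"
```

```text
the job is handed in; nothing more can be done
None
```

The stand is assembled on its foot (large, middle and small tiers, then the finial), each part set down and let go. The first finial grip slipped and was redone, and the job was handed in at about 41 s; `close_job` returned no verdict.

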